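# Let down a ratchet jack

### The arm

A 7-joint arm with a two-finger parallel gripper is mounted at the origin on the work surface. World frame = base frame: x ahead of the robot, y to its left, z up, the work surface at z = 0. Lengths are in m, angles in rad, forces in N, time in s.
With the tool pointing down it reaches from about 0.375 to 0.925 m from the base axis. Payload 3.1 kg.
Tool frame: the origin (TCP) lies between the finger pads; the fingertips stand 19 mm ahead of it and the grasp point (between the pads) is the TCP; z points along the fingers, y is the direction in which the jaws open and shut (so a half turn about z gives the same grasp; the last joint's range is limited). The gripper opens to 85 mm and grips with 20 to 120 N. Pads are 22 mm wide; open, the fingers measure 114 mm over their backs; the gripper's body (76 mm by 85 mm) begins 54 mm behind the grasp point. The pads swing forward as they close: fully open they stand 13 mm farther back than shut.
Start: joints at [1.094, 0.383, 0.044, 1.598, -0.018, 1.161, -0.05], TCP at [0.24, -0.604, 0.25] pointing down, gripper open.
Joint ranges: [-2.61, 2.61], [-0.41, 2.15], [-1.48, 1.57], [0, 2.5], [-1.57, 4.71], [0.05, 1.97], [-2.85, 2.85]. Speed limits (rad/s): [2.79, 2.79, 3.14, 3.14, 3.14, 3.14, 3.14].

### API

Orientations are given as a unit quaternion [x, y, z, w].
In Python, from bench import move_ptp, movel, move_j, move_gripper, pause, inverse_kinematics, read_camera, camera_params, MotionError, sign_off, look_for, tip_of, read_time_s, read_qpos, read_joint_vel, read_effort, read_eef_pos, read_tcp_rot, read_ft_force, read_ft_torque, read_finger_gap gives the robot as it stands. Calls block until the motion is done:
- move_ptp(position, orientation): joint-space move of the TCP to a pose.
- movel(position, orientation=None, speed=0.15): straight line of the TCP; orientation=None keeps the orientation; speed is the mean speed in m/s.
- move_j(angles): joint-space move.
- move_gripper(opening, effort=None): finger opening in m; effort is the grip in N (None keeps the last); returns when the fingers have stopped.
- pause(seconds).
- inverse_kinematics(position, orientation): joint angles nearest the present ones, or None.
- read_camera(name): name is "scene" or "top" or "wrist"; returns the picture (420x560x3 uint8, red, green, blue); there is no depth.
- camera_params(name): a dict with "K" (3x3 intrinsics, pixels), "camera_from_world" (4x4, takes a point from world to camera coordinates). Camera axes: x right, y down, z forward; pixel columns grow to the right and rows downward; lengths in m; the calibration is good to about 2 mm. The wrist camera is an equidistant fisheye: a pixel r from the principal point sees the ray r / f radians off the axis. A picture is of the moment at which its call begins: read the wrist's pose just before it. camera_params takes no time and is no camera call; for the wrist camera it gives the pose at the moment of the call.
A pose or a line that the arm cannot do raises MotionError and nothing moves.
- sign_off(): hands the job in, once; it reports no verdict.
Trained networks look in the newest picture that a camera, given by its name, has taken for a name from the list of things; names that differ only in an ending like _2 or _b are one class to them, and where a whole thing is asked for, a point or a joint stands for the part that bears it (a point fixed in the world has none). Each returns a list of dicts, best first, with "confidence" (0 to 1); they miss things now and then, are a little off and sometimes report something else, mostly with a low value. They report only what shows in the picture. A call takes as long as a camera call.
- look_for(camera, name): "at" ([column, row] in pixels, amid what is visible of it).
- tip_of(camera, name): "at" ([column, row] in pixels: a listed point, or the origin of a listed thing).
Readings, each from a call of its own:
- read_time_s(): time.
- read_qpos(): joint angles.
- read_joint_vel(): joint speeds.
- read_effort(): joint torques, N m.
- read_eef_pos(): TCP position.
- read_tcp_rot(): TCP orientation.
- read_ft_force(): force on the tool from outside, world axes, zero at the start.
- read_ft_torque(): the same for the moment, N m.
- read_finger_gap(): finger opening in m.
Only numpy, scipy, OpenCV 4.12 (cv2) and the standard library are available. Lean on these libraries where they do the work, as an engineer would, in place of code of your own. Each camera call takes 0.05 s, during which the arm holds its last target. There are 200 camera calls.

### The job

The lever of the small yellow ratchet jack on the bench is standing up, locked by its pawl. Press the pawl's tail down until it stops so the pawl comes free of the teeth, then push the lever by its crossbar all the way down to its stop, and finally press the pawl's nose back down fully between the teeth so the jack is ready for the next lift. Leave the loose things on the bench where they are.

Things in the scene. Friction and masses are not known exactly. Their poses are not given: they have to be found in the camera images.
- jack: yellow steel ratchet jack bolted down. Base plate 310 x 100 x 10 mm; origin on the bench straight below the lever's pivot, z up. +x points the way the lever points (plate x -110 to +200 mm), y is parallel to both pivots and the crossbar. Two cheek plates, 44 mm apart outside, stand 110 mm high round the lever pivot (x -38 to +38 mm) and 146 mm high at x -65 to -39 mm, where they carry the pawl.
- lever_pivot (a point): point on the lever's hinge axis (parallel to the jack's y), 85 mm above the bench, at the jack's x = 0, y = 0. Round it, on the lever, is a disc 16 mm thick of 60 mm radius with square teeth (tips 70 mm from the pivot), one every 0.32 rad.
- lever (a joint): toothed steel lever, rad. The line from pivot to crossbar rises 0.90 - value above level towards the jack's +x: 0 = highest, grows as it is pushed down, 0.99 = bottom stop. Starts near 0. With the pawl engaged it sinks to about 0.09 at most; free, it passes three teeth. Friction holds it wherever it is left; pushing it down at the crossbar takes about 2 to 8 N.
- bar_mid (a point): middle of the lever's crossbar: black rubber-covered tube 26 mm thick, 110 mm long, parallel to the jack's y axis, centre line 175 mm from the lever pivot; it moves with the lever (about 220 mm above the bench when up, 70 mm when down).
- pawl (a joint): steel pawl on top of the jack, rad; rocks on a pivot (parallel to the jack's y) at the jack's x = -55 mm, 142 mm above the bench. 0 = engaged, nose fully down between two teeth; grows as the tail goes down and the nose rises; clear of the teeth above about 0.20; 0.40 = stop. No spring: friction holds it where it is left. About 2 to 3 N on either pad moves it.
- pawl_tail (a point): centre of the top face of the pawl's tail pad, a flat plate 30 mm (jack x) by 40 mm (jack y), 6 mm thick, at the pawl's outer end away from the crossbar (jack x about -117 mm, 168 mm above the bench when engaged); it sinks about 25 mm to its stop.
- pawl_nose (a point): centre of the top face of the pad over the pawl's nose, 24 mm (jack x) by 30 mm (jack y), right above the toothed disc (jack x about -5 mm, 168 mm above the bench when engaged, about 20 mm higher when free). Pressing it down puts the nose back in.
- screwdriver: loose screwdriver with red handle lying beside the jack, to be left alone; origin near its middle, on the underside.
- lug_jar: loose small jar 52 mm across, 62 mm high beside the jack, to be left alone; origin at the centre of its underside.
- collar: loose steel ring 42 mm across, 22 mm high beside the jack, to be left alone; origin at the centre of its underside.
- spanner: loose spanner, to be left alone; origin near its middle, on the underside.
- reel: loose small wooden reel 90 mm across, 50 mm high, to be left alone; origin at the centre of its underside.
- meter: loose yellow test meter 140 x 70 x 34 mm, to be left alone; origin at the centre of its underside.
- tape: loose roll of black tape 64 mm across, 19 mm high, to be left alone; origin at the centre of its underside.

How it is judged:
On the way, in this order (a step that is already met when the one before it is completed fails the run):
1. the pawl is pressed free while the lever is still up (value of joint pawl above 0.22 rad and value of joint lever below 0.15 rad), for 0.1 s.
2. the lever is down at its stop (value of joint lever above 0.95 rad and value of joint pawl above 0.1 rad), for 0.1 s.
3. the pawl is back between the teeth with the lever down (value of joint pawl below 0.06 rad and value of joint lever above 0.95 rad), for 0.1 s.
At the end, for the whole second after the job is handed in: The lever rests within 0.04 rad (about 7 mm at the crossbar) of its bottom stop and the pawl is fully engaged (within 0.06 rad, about 3 mm at the nose), both still (all of step 3 and velocity of joint lever between -0.05 and 0.05 rad/s); the robot touches nothing.
It fails at once if a loose thing on the bench is moved, lifted or knocked more than 20 mm (distance of any of screwdriver, lug_jar, collar, spanner, reel, meter, tape from where it was at the start of the episode above 0.02 m).
It also fails if it takes over 48 s, if anything falls off the work surface, if the arm or the gripper's body presses on something with over 40 N, if the wrist force passes 120 N, or if a joint passes its speed limit or range.

## Working session

There is one attempt and no reset: what is moved stays moved. The work goes in short steps, each a Python script; the robot and the scene stay as the last script left them, time stands still between calls to the robot, and variables do not carry over. Pictures are saved under pics/ and viewed, about 8 in all and at most 12, crops included, and the job is handed in when it is done.

```bash
mkdir -p pics; ls
python3 - <<'E'
from bench import *
import cv2,numpy as np
for c in ["scene","top"]:
    im=read_camera(c); cv2.imwrite(f"pics/{c}0.png",im[:,:,::-1])
    p=camera_params(c); print(c,p["K"].tolist(),np.round(p["camera_from_world"],4).tolist())
    for n in ["jack","lever_pivot","bar_mid","pawl_tail","pawl_nose","screwdriver","lug_jar","collar","spanner","reel","meter","tape"]:
        print(n,[(np.round(d["at"],1).tolist(),round(d["confidence"],2)) for d in tip_of(c,n)[:2]])
print(read_time_s(),read_tcp_rot())
E
```

```text
pics
scene [[430.2769971289497, 0.0, 276.8917788056898], [0.0, 430.2769971289497, 204.1350719360823], [0.0, 0.0, 1.0]] [[-0.6594, 0.7518, 0.0062, 0.3515], [0.5755, 0.5101, -0.6392, -0.2285], [-0.4837, -0.4179, -0.769, 1.4827], [0.0, 0.0, 0.0, 1.0]]
jack [([283.5, 224.3], 0.97)]
lever_pivot [([285.4, 208.5], 0.66)]
bar_mid [([313.7, 199.4], 0.79)]
pawl_tail [([259.8, 159.5], 0.79)]
pawl_nose []
screwdriver [([248.8, 251.1], 0.85)]
lug_jar [([324.1, 211.8], 0.86), ([142.0, 168.8], 0.74)]
collar [([306.9, 201.9], 0.48)]
spanner [([378.4, 363.3], 0.66)]
reel [([439.9, 307.6], 0.66)]
meter [([205.2, 152.7], 0.79)]
tape [([143.5, 168.1], 0.64)]
top [[432.57204434280686, 0.0, 282.9601684774192], [0.0, 432.57204434280686, 212.38254030099765], [0.0, 0.0, 1.0]] [[0.0188, -0.9998, -0.0019, 0.0132], [-0.9962, -0.0186, -0.0851, 0.5522], [0.0851, 0.0035, -0.9964, 1.3445], [0.0, 0.0, 0.0, 1.0]]
jack [([292.8, 228.3], 0.71)]
lever_pivot [([292.2, 225.7], 0.96), ([156.3, 179.1], 0.43)]
bar_mid [([251.3, 217.0], 0.72)]
pawl_tail [([331.4, 235.8], 0.9)]
pawl_nose [([293.1, 227.3], 0.96)]
screwdriver [([296.1, 184.8], 0.8)]
lug_jar [([271.9, 262.2], 0.58)]
collar [([293.0, 264.4], 0.63), ([251.9, 213.2], 0.32)]
spanner [([156.7, 179.2], 0.62)]
reel [([146.0, 245.2], 0.96)]
meter [([331.7, 234.1], 0.73), ([415.7, 247.0], 0.62)]
tape [([435.4, 194.1], 0.55)]
1.3 [9.82108563e-01 1.88315616e-01 1.31739215e-05 5.22432654e-06]
```

```bash
python3 - <<'E'
import cv2
a=cv2.imread("pics/scene0.png")[110:320,150:430];b=cv2.imread("pics/top0.png")[110:320,150:430]
cv2.imwrite("pics/c0.png",cv2.resize(cv2.vconcat([a,b]),None,fx=1.42,fy=1.42,interpolation=2))
cv2.imwrite("pics/b0.png",cv2.resize(b,None,fx=2.8,fy=2.8,interpolation=2))
E
cat > h.py <<'E'
from bench import *
import numpy as np
from scipy.optimize import least_squares
# jack-frame points: (name,(x,y,z)) at lever 0, pawl 0
P=dict(jack=(0,0,0),lever_pivot=(0,0,.085),bar_mid=(.175*np.cos(.9),0,.085+.175*np.sin(.9)),pawl_tail=(-.117,0,.168),pawl_nose=(-.005,0,.168))
def W(s,p):
    x,y,t=s;c,n=np.cos(t),np.sin(t); return np.array([x+c*p[0]-n*p[1],y+n*p[0]+c*p[1],p[2]])
def proj(cam,w,p=None):
    p=p or camera_params(cam); q=p["camera_from_world"]@np.r_[w,1]; u=p["K"]@(q[:3]/q[2]); return u[:2]
def quat(a,):  # tool down, tool x axis at world yaw a
    return np.array([np.cos(a/2),np.sin(a/2),0,0])
E
python3 - <<'E'
from h import *
obs=[("scene","jack",283.5,224.3),("scene","lever_pivot",285.4,208.5),("scene","bar_mid",313.7,199.4),("scene","pawl_tail",259.8,159.5),
("top","jack",292.8,228.3),("top","lever_pivot",292.2,225.7),("top","bar_mid",251.3,217),("top","pawl_tail",331.4,235.8),("top","pawl_nose",293.1,227.3)]
f=lambda s:np.concatenate([proj(c,W(s,P[n]))-[u,v] for c,n,u,v in obs])
r=min((least_squares(f,[.55,0,t],loss="soft_l1") for t in np.arange(-3,3.1,1)),key=lambda r:r.cost)
print(r.x,r.cost);print(np.round(f(r.x).reshape(-1,2),1).tolist())
E
```

```text
Traceback (most recent call last):
  File "h.py", line 9, in proj
    p=p or camera_params(cam); q=p["camera_from_world"]@np.r_[w,1]; u=p["K"]@(q[:3]/q[2]); return u[:2]
           ~~~~~~~~~~~~~^^^^^
ValueError: time passes only in moves, steps and waits
```

View pics/scene0.png

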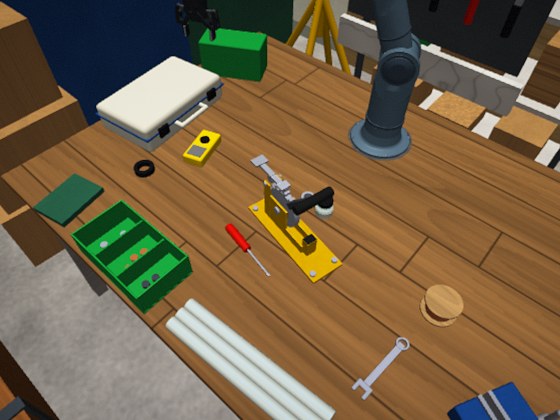

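View pics/b0.png

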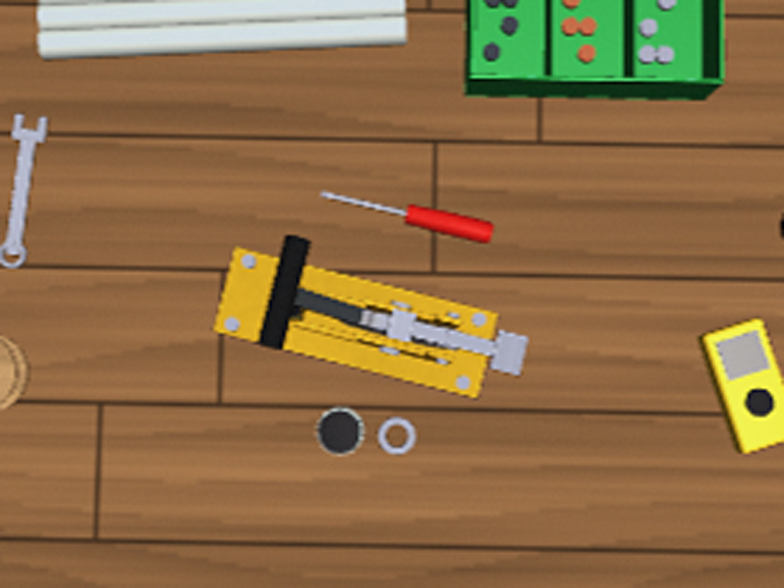

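The pictures show the jack upright in the middle of the bench. In the top view the bar is near (252,214), the nose pad near (294,225) and the tail near (332,236). The jar and collar are on the robot's side, the screwdriver on the far side.

```bash
sed -i 's/^def proj.*/CP={c:camera_params(c) for c in ("scene","top")}\ndef proj(cam,w,p=None):/; s/p=p or camera_params(cam)/p=p or CP[cam]/' h.py
python3 - <<'E'
from h import *
obs=[("scene","jack",283.5,224.3),("scene","lever_pivot",285.4,208.5),("scene","bar_mid",313.7,199.4),("scene","pawl_tail",259.8,159.5),
("top","jack",292.8,228.3),("top","lever_pivot",292.2,225.7),("top","bar_mid",251.3,217),("top","pawl_tail",331.4,235.8),("top","pawl_nose",293.1,227.3)]
f=lambda s:np.concatenate([proj(c,W(s,P[n]))-[u,v] for c,n,u,v in obs])
r=min((least_squares(f,[.55,0,t],loss="soft_l1") for t in np.arange(-3,3.1,1)),key=lambda r:r.cost)
s=r.x;print(s.tolist(),r.cost);print(np.round(f(s).reshape(-1,2),1).tolist())
for n in P: print(n,W(s,P[n]).round(3))
for a in (s[2],s[2]+np.pi/2,s[2]-np.pi/2,s[2]+np.pi):
  for n in ("bar_mid","pawl_tail","pawl_nose"):
    q=inverse_kinematics(W(s,P[n])+[0,0,.06],quat(a)); print(round(a,2),n,None if q is None else np.round(q,2))
E
```

```text
[0.5011316097212806, -0.0005474092477826707, -4.928285542439124] 8.465656467706241
[[0.5, 0.5], [-0.8, -2.4], [-0.1, -1.5], [-0.4, 0.4], [-2.6, 0.6], [-1.6, 1.9], [0.9, -1.3], [0.1, -0.0], [-0.3, -0.8]]
jack [ 0.501 -0.001  0.   ]
lever_pivot [ 0.501 -0.001  0.085]
bar_mid [0.524 0.106 0.222]
pawl_tail [ 0.476 -0.115  0.168]
pawl_nose [ 0.5   -0.005  0.168]
-4.93 bar_mid [ 0.43  0.22 -0.8   1.81  0.17  1.19 -0.63]
-4.93 pawl_tail [ 0.58  0.13 -0.46  1.98  0.07  1.05 -0.12]
-4.93 pawl_nose [ 0.48  0.17 -0.59  1.95  0.11  1.05 -0.38]
-3.36 bar_mid [ 0.49  0.23 -0.86  1.81  0.19  1.19  0.92]
-3.36 pawl_tail [ 0.72  0.15 -0.61  1.97  0.1   1.05  1.43]
-3.36 pawl_nose [ 0.59  0.19 -0.72  1.95  0.14  1.06  1.17]
-6.5 bar_mid [ 0.38  0.21 -0.73  1.81  0.15  1.18 -2.18]
-6.5 pawl_tail [ 0.45  0.12 -0.31  1.98  0.04  1.04 -1.67]
-6.5 pawl_nose [ 0.39  0.16 -0.5   1.95  0.09  1.05 -1.93]
-1.79 bar_mid [ 0.76  0.37 -1.23  1.8   0.37  1.24  2.35]
-1.79 pawl_tail [-1.06  0.34  1.42  2.04 -0.39  1.08 -2.82]
-1.79 pawl_nose [ 1.    0.35 -1.23  1.93  0.37  1.11  2.55]
```

```bash
echo 'S=np.array([.5011,-.0005,1.3549])
Q=quat(S[2])
def fz(): return float(read_ft_force()[2])' >> h.py
python3 - <<'E'
from h import *
import cv2
move_gripper(0.0)
t=W(S,P["pawl_tail"]); move_ptp(t+[0,0,.019+.06],Q); pause(.2)
cp=camera_params("wrist"); im=read_camera("wrist"); cv2.imwrite("pics/w1.png",im[:,:,::-1])
T=np.linalg.inv(cp["camera_from_world"]);K=cp["K"]
for n in ["pawl_tail","pawl_nose","bar_mid","lever_pivot"]:
    for d in tip_of("wrist",n)[:1]:
        u=np.array(d["at"]);v=(u-K[:2,2])/K[0,0];th=np.linalg.norm(v);ray=T[:3,:3]@np.r_[v/th*np.sin(th),np.cos(th)]
        w=T[:3,3]+ray*(P[n][2]-T[2,3])/ray[2]; print(n,u,d["confidence"],w.round(4),W(S,P[n]).round(4))
print(read_time_s(),read_eef_pos(),read_ft_force(),read_finger_gap())
E
```

```text
pawl_tail [277.3 234.6] 0.64 [ 0.4771 -0.1174  0.168 ] [ 0.476  -0.1148  0.168 ]
pawl_nose [281.9  55.7] 0.93 [ 0.5047 -0.0056  0.168 ] [ 0.5    -0.0054  0.168 ]
lever_pivot [279.7  68.7] 0.57 [ 0.505  -0.0037  0.085 ] [ 5.011e-01 -5.000e-04  8.500e-02]
4.475 [ 0.47604532 -0.1148894   0.24698502] [ 0.55999088 -0.61445451  0.74680127] 0.00025568223941157555
```

View pics/w1.png

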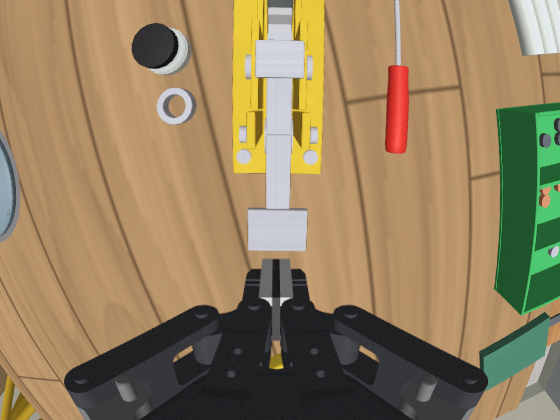

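The wrist view shows the tail pad at (277,230), in line with the fingers, and the nose pad at (280,58). There's only a few mm of correction, so I press now.

```bash
echo 'S=np.array([.5035,-.0015,1.34]); Q=quat(S[2])' >> h.py
python3 - <<'E'
from h import *
import cv2
x0=-.117; f0=fz()
top=lambda x,z: W(S,(x,0,z+.019))
movel(top(x0,.178),Q,speed=.12); f0=fz()
for k in range(0,20):
    d=-.006+k*.002
    th=np.clip(d/.0255*.4,0,.45)
    x=-.055-.062*np.cos(th)-.026*np.sin(th)
    movel(top(x,.168-d),speed=.04); f=fz()-f0
    print(round(d,3),round(f,1),round(float(read_eef_pos()[2])-.019,4))
    if d>.02 and f>12: break
pause(.15)
movel(top(x,.22),speed=.2); pause(.1)
cp=camera_params("wrist"); im=read_camera("wrist"); cv2.imwrite("pics/w2.png",im[:,:,::-1])
im=read_camera("scene"); cv2.imwrite("pics/s2.png",cv2.resize(im[140:260,220:380,::-1],None,fx=4.5,fy=4.5,interpolation=2))
print(read_time_s(),fz())
E
```

```text
-0.006 0.0 0.1745
-0.004 -0.4 0.172
-0.002 -0.0 0.1698
0.0 -0.5 0.1678
0.002 0.2 0.166
0.004 0.8 0.164
0.006 0.7 0.1619
0.008 0.3 0.1599
0.01 0.6 0.1578
0.012 0.3 0.1558
0.014 0.7 0.1538
0.016 0.8 0.1518
0.018 1.0 0.1498
0.02 0.3 0.1478
0.022 0.4 0.1458
0.024 7.6 0.1451
0.026 16.4 0.1447
10.1833 -0.7931059800879808
```

View pics/s2.png

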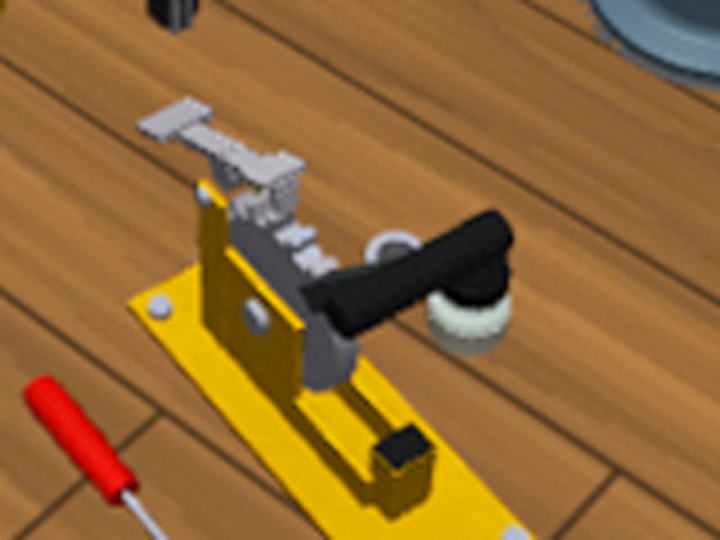

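The pawl tail hit its stop (16 N) and the nose is visibly clear of the teeth, with the lever still up. Next is the bar.

Run:
```python
from h import *
import cv2
def tip(v,over=0): 
    a=.9-v; return W(S,(.175*np.cos(a),0,.085+.175*np.sin(a)+.013+.019-over))
movel(W(S,(-.10,0,.29)),Q,speed=.25)
movel(tip(0,-.03),Q,speed=.25); f0=fz(); 
for v in np.r_[0:.9:13j,.93:1.06:.02]:
    movel(tip(v),speed=.08 if v<.9 else .04); F=np.array(read_ft_force()); 
    print(round(float(v),3),F.round(1),(np.array(read_eef_pos())-tip(v)).round(4))
    if v>.9 and F[2]-f0>20: break
    if F[2]-f0>45: print("STOP"); break
pause(.15)
print(read_time_s())
for c in("scene","top"):
    im=read_camera(c); cv2.imwrite(f"pics/{c}3.png",cv2.resize(im[140:260,220:380,::-1],None,fx=4.5,fy=4.5,interpolation=2))
```

```text
0.0 [0.8 0.8 0.2] [-0.0004 -0.0003 -0.0006]
0.075 [0.9 1.2 0.5] [-0.0001  0.0011 -0.    ]
0.15 [ 1.1 -0.5  0.9] [-0.0001  0.0005 -0.    ]
0.225 [0.6 0.4 1.1] [-0.0001 -0.0001 -0.0001]
0.3 [-0.2  1.   0.2] [-0.0003 -0.0004 -0.0003]
0.375 [ 0.4 -0.  -0.9] [-0.0004 -0.0005 -0.0005]
0.45 [ 0.7 -0.3 -0.8] [-0.0004 -0.0002 -0.0005]
0.525 [ 0.3 -0.3 -0.5] [-0.0004 -0.0001 -0.0005]
0.6 [-0.3 -0.2 -0.3] [-0.0005 -0.0002 -0.0005]
0.675 [-0.1 -0.1  0.5] [-0.0005 -0.0003 -0.0005]
0.75 [ 0.8 -0.6  0.7] [-0.0005 -0.0003 -0.0006]
0.825 [-0.1 -0.7  0.6] [-0.0005 -0.0003 -0.0005]
0.9 [ 0.  -0.9  0.7] [-0.0003 -0.0004 -0.0006]
0.93 [-0.5  0.7 -0.6] [-0.0002 -0.0003 -0.0004]
0.95 [ 0.5 -0.7 -0.1] [-0.0001 -0.0001 -0.0003]
0.97 [-0.6  0.5  0.7] [-0.     -0.     -0.0003]
0.99 [0.3 0.9 1.9] [0.0002 0.0003 0.0001]
1.01 [-5.8 -1.5 18.1] [0.0004 0.0006 0.003 ]
1.03 [-11.1  -3.3  33.8] [0.0007 0.0011 0.0061]
17.7083
```

View pics/scene3.png

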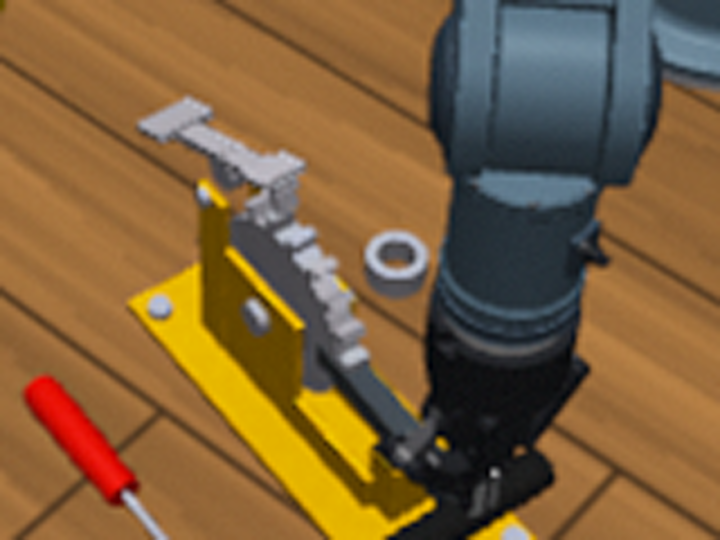

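The lever is down, with firm contact at its stop (34 N) and the pawl still free. I lift off and press the nose along its arc.

Run:
```python
from h import *
import cv2
p=np.array(read_eef_pos()); movel(p+[0,0,.03],speed=.06)
p[2]=.27; movel(p,speed=.25)
def tip(th,dz=0): return W(S,(-.055+.05*np.cos(th)-.026*np.sin(th)+.002,0,.142+.026*np.cos(th)+.05*np.sin(th)+.019+dz))
movel(tip(.4,.03),Q,speed=.25); f0=fz()
movel(tip(.4,.01),speed=.1)
for th in np.r_[.44:-.041:-.04,-.06:-.2:-.02]:
    movel(tip(th),speed=.04); F=np.array(read_ft_force()); 
    print(round(float(th),3),F.round(1),(np.array(read_eef_pos())-tip(th)).round(4))
    if F[2]-f0>(15 if th<.05 else 30): break
pause(.15); p=np.array(read_eef_pos())
movel(p+[0,0,.02],speed=.06); movel(p+[0,0,.1],speed=.25)
movel(W(S,(-.2,0,.32)),Q,speed=.3); pause(.2)
print(read_time_s())
for c in("scene","top"):
    im=read_camera(c); cv2.imwrite(f"pics/{c}4.png",cv2.resize(im[140:260,220:380,::-1],None,fx=4.5,fy=4.5,interpolation=2))
    for n in ("bar_mid","pawl_nose","pawl_tail"):
        print(c,n,[(np.round(d["at"],1),round(d["confidence"],2)) for d in tip_of(c,n)[:1]])
b=(.175*np.cos(-.09),0,.085+.175*np.sin(-.09))
for c in("scene","top"): print(c,proj(c,W(S,b)),proj(c,W(S,P["pawl_nose"])),proj(c,W(S,P["pawl_tail"])))
```

```text
0.44 [-0.1  0.4  0.3] [-0.     -0.0001 -0.    ]
0.4 [-0.4 -1.4  0. ] [-0.0001 -0.0004 -0.0001]
0.36 [0.1 0.2 0.3] [-0.0001 -0.0001 -0.0002]
0.32 [-0.5  0.6  1.6] [-0.      0.0004 -0.0002]
0.28 [-0.3 -0.8 -0.3] [ 0.      0.0004 -0.0001]
0.24 [-0.3  0.  -0.7] [ 0.      0.0003 -0.0002]
0.2 [0.  0.4 0.1] [ 0.      0.0003 -0.0001]
0.16 [-0.   0.1  0.2] [ 0.      0.0002 -0.0001]
0.12 [ 0.7  0.1 -0.3] [ 0.      0.0002 -0.0001]
0.08 [-0.6  0.1 -0.2] [ 0.      0.0003 -0.0002]
0.04 [-0.5 -0.4 -0.4] [ 0.      0.0002 -0.0002]
0.0 [ 0.  -1.6  2.3] [ 0.0001 -0.      0.0001]
-0.04 [-4.7 -2.  11.9] [ 0.0001 -0.0009  0.0019]
-0.06 [-6.3 -2.1 18.4] [ 0.     -0.0013  0.0027]
26.3333
scene bar_mid [(array([323. , 250.7]), 0.64)]
scene pawl_nose [(array([282.1, 184.6]), 0.75)]
scene pawl_tail [(array([261.5, 158.8]), 0.74)]
top bar_mid [(array([237.1, 211.3]), 0.77)]
top pawl_nose [(array([295. , 223.6]), 0.71)]
top pawl_tail [(array([333.3, 236.4]), 0.93)]
scene [323.99543541 253.46378594] [283.25757243 184.79019756] [259.03651828 159.89735716]
top [235.56133207 212.99662345] [293.1217156  225.70474601] [331.71112618 235.52186093]
```

View pics/scene4.png

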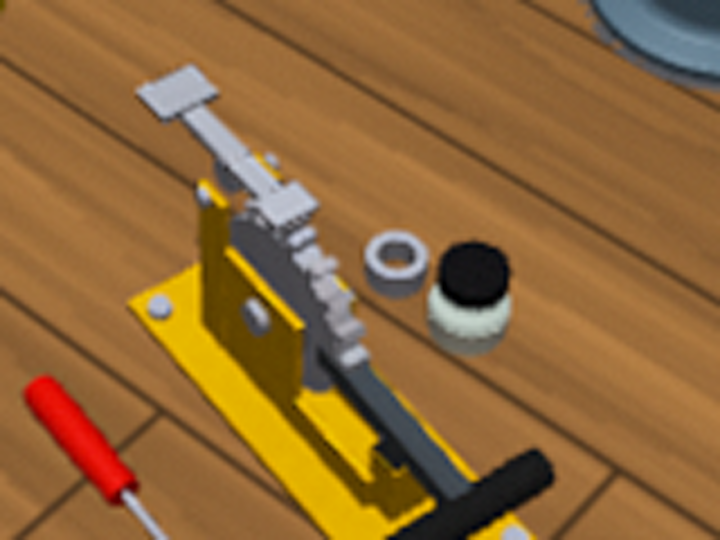

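The pawl looks seated. The network puts the bar about 2.8 px above my prediction in the scene view, so I compare the free end of the bar with the picture taken while it was pressed.

Run:
```python
import cv2
a=cv2.imread("pics/scene3.png")[410:540,460:600];b=cv2.imread("pics/scene4.png")[410:540,460:600]
cv2.imwrite("pics/cmp.png",cv2.resize(cv2.hconcat([a,b]),None,fx=2.8,fy=2.8))
for im in(a,b):
    g=im.max(2); print([ (c+460, [int(r)+410 for r in (g[:,c]<45).nonzero()[0][[0,-1]]]) for c in (70,75,80,85,90)])
```

```text
[(530, [410, 496]), (535, [410, 494]), (540, [410, 490]), (545, [410, 486]), (550, [410, 483])]
[(530, [451, 496]), (535, [450, 494]), (540, [454, 491]), (545, [461, 487]), (550, [467, 483])]
```

View pics/cmp.png

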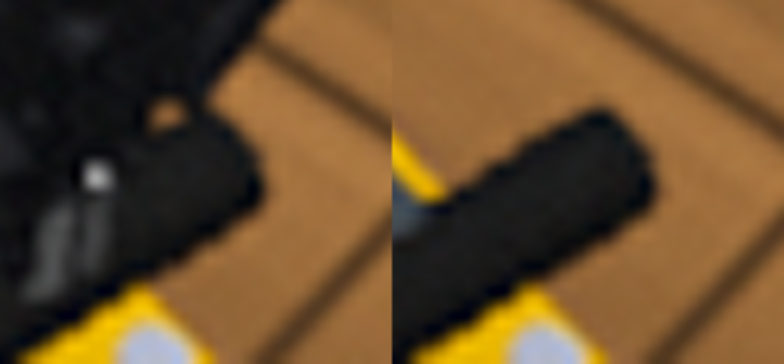

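The lower edge of the bar is where it was while pressed, to within about 0.2 camera px, so the lever stayed at its stop. I'm handing in.

```bash
python3 -c "
from h import *
print(read_time_s(),read_ft_force()); sign_off()"
```

```text
26.7333 [ 0.38586113 -0.2260801  -0.32737856]
the job is handed in; nothing more can be done
```

I completed all three steps and handed the job in at 26.7 s; `sign_off` gives no verdict.

- **Pawl freed:** I pressed the tail down about 24 mm until it stopped at 16 N. The scene picture showed the nose clear of the teeth with the lever still up.
- **Lever down:** I pushed the crossbar along its arc. Resistance began at about 0.99 rad and rose to 34 N against the stop.
- **Pawl re-engaged:** I pressed the nose along its arc until it stopped at 18 N, at the position expected for full engagement.

**Last checks:**
- **Pawl:** In the last scene picture the pawl looks seated.
- **Lever:** The bar is where it was while pressed, to within about 0.2 camera px, so the lever did not spring back.
- **Loose things:** The jar, collar and screwdriver look unmoved. The robot never went near the spanner, reel, meter or tape, and I did not check those again.
- **Robot:** The arm stands clear of everything, and the force reading is only noise.

One check disagreed slightly. In the final scene picture the trained network put the middle of the bar 2.8 px above where I predicted it for the bottom stop. The contact forces and the pressed/released comparison both put the lever at its stop, so I trusted those.

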